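# Release the eccentric lock and run the lamp base under the drill bushing

## Robot

A 6-joint arm with a two-finger parallel gripper is mounted at the origin on the work surface. World frame = base frame: x ahead of the robot, y to its left, z up, the work surface at z = 0. Lengths are in m, angles in rad, forces in N, time in s.
With the tool pointing down it reaches from about 0.25 to 0.775 m from the base axis. Payload 4 kg.
Tool frame: the origin (TCP) lies midway between the tips of the shut fingers; the grasp point (between the pads) lies 19 mm behind it; z points along the fingers, y is the line along which they close (so a half turn about z gives the same grasp; the last joint's range is limited). The gripper opens to 85 mm and grips with 20 to 120 N. Pads are 22 mm wide; open, the fingers measure 114 mm over their backs; the gripper's body (76 mm by 85 mm) begins 54 mm behind the grasp point. The pads swing forward as they close: fully open they stand 13 mm farther back than shut.
Start: joints at [-1.377, 0.087, 1.371, -0, 1.684, -0.103], TCP at [0.161, -0.526, 0.231] pointing down, gripper open.
Joint ranges: [-3.1, 3.1], [-0.76, 2.03], [0.27, 2.55], [-1.08, 4.22], [0.17, 2.65], [-2.57, 2.57]. Speed limits (rad/s): [2.79, 2.79, 3.14, 3.14, 3.14, 3.14].

## Interface

Orientations are given as a unit quaternion [w, x, y, z].
In Python, from rig import ctrl, get_image, get_calibration gives the robot as it stands.
- The arm moves only by the tool move_arm, never from a script. Its argument "deltas" is one flat list of numbers, 7 for each row, row after row: the finger opening in mm, from 0 to 85.4, then the shift along the tool's x, y, z in mm, then the turn, a rotation vector about the tool's x, y, z in rad. A call has 1 to 12 rows; each row shifts and turns the commanded pose from where the row before left it, along the tool's axes as they then stand; what a row does not reach is not made up. A row lasts 1/12 s, in which the tool goes at most 41.7 mm and 7.16 degrees, less where a joint would pass 70% of its speed; a pose out of reach is approached as far as the arm can. A call with a gripper value outside its range is refused whole. The fingers move at their own pace and stop on an object; "grip_force" is the grip in N (left out, the last holds). Time passes only in rows, so rows that do not move let the fingers close. It gives the time, the measured TCP pose, the force, the opening and the grip force at its end, in the units of the state.
- ctrl.read_state(): the state, without advancing time (a new reading comes with each control period).
- get_image(name): name is "side" or "top"; returns (picture, depth): 384x512x3 uint8, red, green, blue; 384x512 float32, m along the optical axis (not along the pixel's ray), 0 where there is no reading.
- get_calibration(name): a dict with "vfov" (degrees; the focal length in pixels is half the picture's height over the tangent of half this angle, whatever the lens; pixels are square), "cx", "cy" (the principal point, pixels), "k1" (the pictures are not rectified: a ray, as slopes to the right and down, at radius r is drawn at 1 + k1 r^2 times it, then the intrinsics apply), "T" (4x4, takes a point from camera to world coordinates). Camera axes: x right, y down, z forward; pixel columns grow to the right and rows downward; lengths in m; the calibration is good to about 2 mm. A picture is of the moment at which its call begins. get_calibration takes no time and is no camera call.
- ctrl.sign_off(): hands the job in; it is judged then, once.
The state is a dict: "t": time; "qpos": joint angles; "qvel": joint speeds; "tau": joint torques, N m; "tcp_pos": TCP position; "tool_rot": TCP orientation; "contact_force": force on the tool from outside, world axes, zero at the start; "moment": the same for the moment, N m; "gripper_width": finger opening in m; "gripper_force": force on a finger pad.
Only numpy, scipy, OpenCV 4.12 (cv2) and the standard library are available. Lean on these libraries where they do the work, as an engineer would, in place of code of your own. Each camera call takes 0.05 s, during which the arm holds its last target. There are 200 camera calls.

## Task

On the small drilling jig, turn the eccentric cam by pushing its crank post with the fingertips, counter-clockwise seen from above, until its low point faces the slide and the crank arm points straight away from the slide, at the index line. Only then push the slide fully forward to its stop by its upright plate, so that the wooden lamp base riding in its tray comes under the drill bushing. Nothing needs gripping or lifting: keep the lamp base seated in the tray, do not disturb the pliers, file and jar, and leave the cam at its low point.

Things in the scene. Friction and masses are not known exactly. Their poses are not given: they have to be found in the camera images.
- jig: Fixed drilling jig on a plywood base 250 x 280 x 18 mm; origin on the table, x along the slide's forward travel (roughly away from the robot), y left, z up. Base spans x -130 to 120, y -165 to 115. Cam pivot at x 0, y -75; slide axis at y 45. A fixed end stop (x 37 to 53, to z 34) is in front of the tray. Place and yaw vary.
- bushing (a point): Lower end of the fixed steel drill bushing (22 mm across, z 78 to 112 mm), at the jig's x -7, y 45. Its arm (30 mm wide, z 90 to 104) comes from a post at x -7, y 104.
- index_line (a point): Middle of a short dark index line on the jig's base, 103 mm from the cam pivot along the jig's +x: the crank arm points at it when the cam's low point faces the slide.
- cam (a joint): Cam angle (rad), growing counter-clockwise from above. 0: high lobe and crank arm point along the jig's -x, at the slide (locked); 1.57: along -y; 3.14: along +x, at the index line, low point facing the slide (free). Starts at 0.15 to 1.25; turn it counter-clockwise. Stops at -0.1 and 3.75, so it can be overturned. Stays where left; friction about 1.6 N at the post.
- cam_pivot (a point): Point on the cam's pivot axis, 55 mm above the table. The cam is a steel disc 76 mm across (z 21 to 41 mm), its centre 18 mm off this axis; the crank arm (18 mm wide, z 43 to 51) points the same way as the high lobe. Until near its low point the cam stands in the way of the slide.
- cam_post (a point): Top centre of the crank's upright black post, 75 mm from the pivot axis; round, 14 mm across, from z 51 to z 93 mm above the table. Push it sideways.
- slide (a joint): Travel (m) of the slide along the jig's x: 0 back (start), 0.036 fully forward at its stop. Stays where left; moves at about 2 N. Its steel crossbar (z 20 to 42 mm) reaches from the tray's rear to the right (-y), to the near (-x) side of the cam: 1.5 mm short of the high point at the start, 1.5 mm short of the low point when home.
- push_face (a point): Top middle of the rear (-x) face of the slide's upright aluminium push plate. The plate is 60 mm wide in y, 12 mm thick, from z 20 to z 90 mm above the table; push its rear face along the jig's +x. Behind it there is only the base's top at z 18.
- tray (a point): Centre of the tray's floor on the slide, 30 mm above the table; the tray is 77 x 76 mm inside, with rims 8 mm high and the push plate as its rear wall. Moves with the slide.
- lamp_base: Loose dark wooden lamp base, 70 x 70 x 32 mm, 0.12 kg, lying in the tray; origin at the centre of its underside. It rides along with the slide.
- pliers: Steel pliers lying to the left of the jig, 165 mm long, 50 mm wide, 10 mm high; a bystander.
- file: Hand file lying to the right of the jig, 205 mm long, 16 mm high; a bystander.
- jar: Closed glass jar, 52 mm across and 65 mm high, standing beyond the jig; origin at the centre of its underside; a bystander.

How it is judged:
On the way, in this order (a step that is already met when the one before it is completed fails the run):
1. the cam is at its low point (within 20 degrees) while the slide is still back (under 8 mm) (value of joint cam between 2.792 and 3.492 rad and value of joint slide below 0.008 m), for 0.2 s.
2. the slide is fully forward at its stop (within 3 mm) (value of joint slide above 0.033 m), for 0.2 s.
At the end, for the whole second after the job is handed in: The slide is within 3 mm of its forward stop, the cam within 20 degrees of its low point, and the lamp base lies at rest, flat in the tray (within 12 mm of its centre) (value of joint cam between 2.792 and 3.492 rad and value of joint slide above 0.033 m and linear speed of lamp_base below 0.02 m/s and horizontal distance between lamp_base and tray below 0.012 m and z of lamp_base in the frame of tray below 0.008 m and angle between lamp_base's own z axis and vertical below 0.12 rad); the robot touches nothing.
It fails at once if the slide is pushed forward by 8 mm or more while the cam is more than 26 degrees from its low point (value of joint slide above 0.008 m and not (value of joint cam between 2.692 and 3.592 rad)).
It fails at once if the lamp base is lifted or knocked out of the tray (z of lamp_base in the frame of tray above 0.012 m).
It fails at once if the pliers is moved by more than 25 mm (distance of pliers from where it was at the start of the episode above 0.025 m).
It fails at once if the file is moved by more than 25 mm (distance of file from where it was at the start of the episode above 0.025 m).
It fails at once if the jar is moved by more than 25 mm (distance of jar from where it was at the start of the episode above 0.025 m).
It also fails if it takes over 58 s, if anything falls off the work surface, if the arm or the gripper's body presses on something with over 40 N, if the wrist force passes 120 N, or if a joint passes its speed limit or range.

## Working session

There is one attempt and no reset: what is moved stays moved. The work goes in short steps, Python scripts to look and compute and a tool call to move; the robot and the scene stay as the last step left them, time stands still between calls to the robot, and variables do not carry over. Pictures are saved under pics/ and viewed, at most 10 in all, crops included, and the job is handed in when it is done.

Besides the shell and the picture viewer there is one more tool, called after "Request:" as name(argument=value, ...), one argument or row to a line, values as JSON. move_arm: Moves the arm, as the interface text tells. Its arguments: {"type":"object","properties":{"deltas":{"type":"array","items":{"type":"number"}},"grip_force":{"type":"number"}},"required":["deltas"]}

```bash
mkdir -p pics
cat > h.py <<'E'
import numpy as np, cv2
from rig import ctrl,get_image,get_calibration
def K(n):
    c=get_calibration(n); f=192/np.tan(np.radians(c['vfov']/2)); return c,f
def ray(n,u,v):
    c,f=K(n); x=(u-c['cx'])/f; y=(v-c['cy'])/f
    a,b=x,y
    for _ in range(20):
        s=1+c['k1']*(a*a+b*b); a,b=x/s,y/s
    T=np.array(c['T']); return T[:3,3],T[:3,:3]@np.array([a,b,1.])
def onz(n,u,v,z):
    o,d=ray(n,u,v); return o+d*(z-o[2])/d[2]
def cloud(n,D):
    v,u=np.mgrid[:384,:512]; c,f=K(n); x=(u-c['cx'])/f; y=(v-c['cy'])/f
    a,b=x,y
    for _ in range(20):
        s=1+c['k1']*(a*a+b*b); a,b=x/s,y/s
    T=np.array(c['T']); return np.stack([a*D,b*D,D],-1)@T[:3,:3].T+T[:3,3]
E
python3 - <<'E'
from h import *
for n in('side','top'):
    p,d=get_image(n); np.savez('%s.npz'%n,p=p,d=d)
    cv2.imwrite(f'pics/{n}0.png',cv2.resize(p[...,::-1],(800,600)))
    c,f=K(n);print(n,f,c['k1'],np.round(c['T'],3).tolist())
print(ctrl.read_state())
E
```

```text
side 456.2955832058308 0.010246581108279413 [[-0.987, -0.114, 0.11, 0.54], [-0.158, 0.725, -0.671, 0.675], [-0.003, -0.68, -0.734, 0.783], [0.0, 0.0, 0.0, 1.0]]
top 459.02650633338783 -0.09880099019729138 [[0.004, -0.987, 0.163, 0.462], [-1.0, -0.005, -0.008, 0.044], [0.009, -0.163, -0.987, 1.197], [0.0, 0.0, 0.0, 1.0]]
{'t': 0.1, 'qpos': array([-1.37714148e+00,  8.79122415e-02,  1.37211404e+00,  2.39695629e-05,
        1.68361447e+00, -1.03091729e-01]), 'qvel': array([ 5.89188787e-05, -1.12795201e-03, -3.84535960e-03,  1.95124981e-03,
       -7.46322423e-04, -2.52633743e-04]), 'tau': array([ 2.02337571e-03, -3.53014612e+01, -3.14218962e+01, -1.58706821e-04,
        7.92839070e-03,  2.35072207e-05]), 'tcp_pos': array([ 0.1607458 , -0.52551335,  0.23023362]), 'tool_rot': array([-1.02353985e-03,  9.89012146e-01,  1.47830735e-01, -3.44569963e-05]), 'contact_force': array([ 0.08611994, -0.2868792 ,  0.43660768]), 'moment': array([ 0.00845914, -0.01160631, -0.00265127]), 'gripper_force': 0.0, 'gripper_width': 0.08520250574715249}
```

View pics/top0.png

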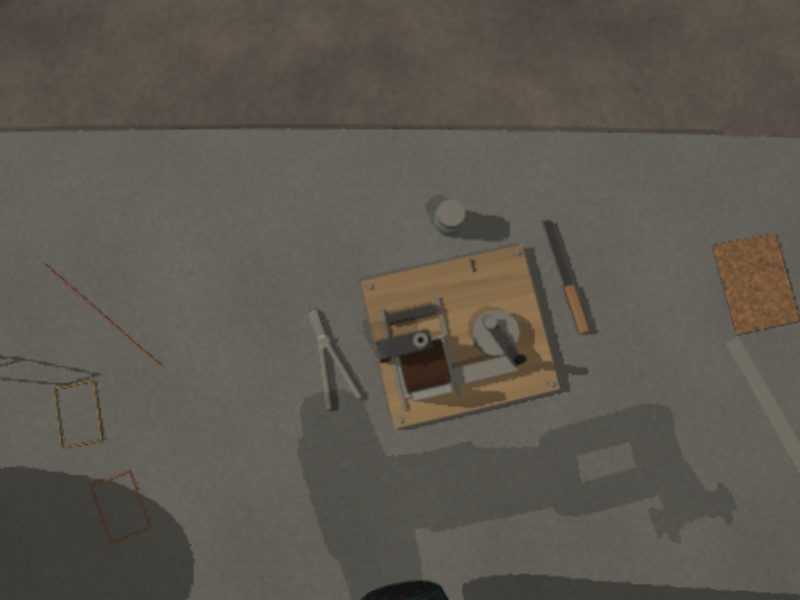

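View pics/side0.png

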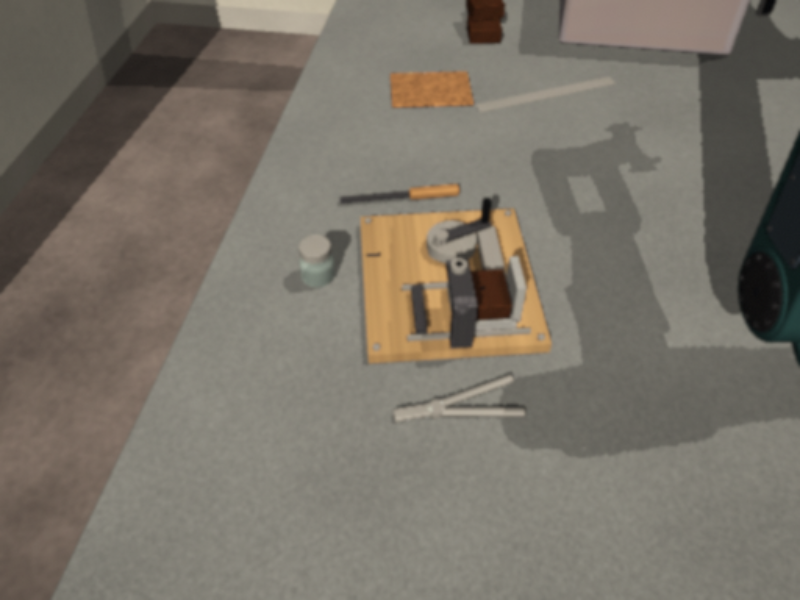

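The top view shows the jig base with its corners at (362,281), (522,245), (559,389) and (396,428). The cam pivot is at (491,321), the black post at (520,360) and the bushing at (421,339). The file is to the right, the pliers to the left and the jar beyond. The side view agrees: post at (487,210), push plate at (518,288).

Run:
```python
from h import *
t=np.load('top.npz'); P=cloud('top',t['d'].astype(float)); p=t['p']
hsv=cv2.cvtColor(p,cv2.COLOR_RGB2HSV)
s=1/1.5625
J=np.array([[.12,.115],[.12,-.165],[-.13,-.165],[-.13,.115]])
m=((P[...,2]>.011)&(np.abs(P[...,0]-.55)<.3)).astype(np.uint8)
wood=((hsv[...,1]>70)&(hsv[...,0]<25)&(hsv[...,2]>70)).astype(np.uint8)
wood[:, :225]=0; wood[:,362:]=0; wood[:150]=0;wood[280:]=0
n,l,st,_=cv2.connectedComponentsWithStats(wood); k=1+st[1:,4].argmax()
c=max(cv2.findContours((l==k).astype(np.uint8),0,1)[0],key=cv2.contourArea)[:,0]
w=np.array([onz('top',u,v,.018)[:2] for u,v in c],np.float32)
r=cv2.minAreaRect(w*1000); print('rect',r)
C=np.array([onz('top',u*s,v*s,.018)[:2] for u,v in[(362,281),(522,245),(559,389),(396,428)]])
a=J-J.mean(0); b=C-C.mean(0)
yaw=np.arctan2((a[:,0]*b[:,1]-a[:,1]*b[:,0]).sum(),(a*b).sum()); print('yaw hand',yaw,C.round(3).tolist())
cy,sy=np.cos(yaw),np.sin(yaw);R=np.array([[cy,-sy],[sy,cy]])
def toJ(x,o): return R.T@(x-o)
ctr=np.array(r[0])/1000; o=ctr-R@J.mean(0); o2=C.mean(0)-R@J.mean(0); print('origin',o,o2)
for nm,cam,u,v,z in[('bush','top',421,339,.112),('bushS','side',459,264,.112),('pivot','top',491,321,.055),('post','top',520,360,.093),('postS','side',488,202,.093)]:
    x=onz(cam,u*s,v*s,z)[:2]; print(nm,x.round(4),toJ(x,o).round(4))
# post from depth
for n in('top','side'):
    q=np.load(n+'.npz'); Q=cloud(n,q['d'].astype(float)); jj=(Q[...,:2]-o)@R
    mm=(Q[...,2]>.07)&(Q[...,2]<.1)&(np.hypot(jj[...,0],jj[...,1]+.075)<.1); 
    print(n,mm.sum(),jj[mm].mean(0) if mm.any() else '',Q[mm][:,2].max() if mm.any() else '')
    mm=(Q[...,2]>.08)&(Q[...,2]<.1)&(jj[...,0]<-.05)&(np.abs(jj[...,1]-.045)<.04); print('plate',mm.sum(),jj[mm].mean(0),jj[mm].min(0),jj[mm].max(0))
```

```text
rect ((587.311279296875, -58.60614013671875), (251.3108673095703, 281.6124267578125), 13.335880279541016)
yaw hand 0.23162844264897905 [[0.675, 0.103], [0.739, -0.167], [0.497, -0.223], [0.434, 0.045]]
origin [ 0.58643868 -0.03312598] [ 0.58537969 -0.03521952]
bush [0.5695 0.0072] [-0.0073  0.0432]
bushS [0.5663 0.0134] [-0.0089  0.0499]
pivot [ 0.6046 -0.1073] [ 0.0006 -0.0763]
post [ 0.5394 -0.1464] [-0.0718 -0.0994]
postS [ 0.5377 -0.1396] [-0.0719 -0.0924]
top 35 [-0.06919382 -0.10076787] 0.09697915484140096
plate 129 [-0.08757412  0.04391404] [-0.09350299  0.0140329 ] [-0.08156285  0.07376406]
side 60 [-0.07098487 -0.09791403] 0.09356016343272489
plate 153 [-0.08906712  0.04991427] [-0.09607964  0.01552236] [-0.08303096  0.07814275]
```

```bash
cat >> h.py <<'E'
O=np.array([.586,-.034]);Y=.232;Rj=np.array([[np.cos(Y),-np.sin(Y)],[np.sin(Y),np.cos(Y)]])
def W(x,y): return O+Rj@np.array([x,y])
def pose():
    s=ctrl.read_state(); q=s['tool_rot']; return np.array([*s['tcp_pos'],2*np.arctan2(q[2],q[1])]),s
def plan(way,start=None):
    """way: (x,y,z,psi,n) world; prints rounded rows, error fed forward"""
    c=pose()[0] if start is None else np.array(start,float); c[3]=(c[3]+np.pi)%(2*np.pi)-np.pi; k=0;out=[]
    for w in way:
        a=c.copy(); t=np.array(w[:4])
        for i in range(1,w[4]+1):
            d=a+(t-a)*i/w[4]-c; p=c[3]; ex=np.array([np.cos(p),np.sin(p)]); ey=np.array([np.sin(p),-np.cos(p)])
            r=[round(1000*d[:2]@ex,0),round(1000*d[:2]@ey,0),round(-1000*d[2],0)]; z=round(-d[3],2)
            c[:2]+=(r[0]*ex+r[1]*ey)/1000; c[2]-=r[2]/1000; c[3]-=z
            out.append([0]+[int(v) for v in r]+[0,0,z])
    for i in range(0,len(out),12): print(sum(out[i:i+12],[]))
    print('end',c.round(4).tolist(),'jig',(Rj.T@(c[:2]-O)).round(4)); return c
def arc(th,off):  # block centre behind the post by off
    a=th+np.pi; return W(.075*np.cos(a)+off*np.sin(a), -.075+.075*np.sin(a)-off*np.cos(a))
E
python3 - <<'E'
from h import *
x=arc(.32,.030)
plan([(*x,.22,-.8,24)])
E
```

```text
[0, 19, -12, 0, 0, 0, np.float64(0.05), 0, 19, -12, 1, 0, 0, np.float64(0.04), 0, 18, -14, 0, 0, 0, np.float64(0.05), 0, 18, -14, 1, 0, 0, np.float64(0.04), 0, 17, -15, 0, 0, 0, np.float64(0.05), 0, 16, -16, 1, 0, 0, np.float64(0.04), 0, 16, -16, 0, 0, 0, np.float64(0.05), 0, 14, -18, 0, 0, 0, np.float64(0.05), 0, 14, -18, 1, 0, 0, np.float64(0.04), 0, 13, -18, 0, 0, 0, np.float64(0.05), 0, 13, -19, 1, 0, 0, np.float64(0.04), 0, 11, -20, 0, 0, 0, np.float64(0.05)]
[0, 10, -20, 1, 0, 0, np.float64(0.04), 0, 10, -20, 0, 0, 0, np.float64(0.05), 0, 9, -21, 0, 0, 0, np.float64(0.05), 0, 7, -22, 1, 0, 0, np.float64(0.04), 0, 7, -21, 0, 0, 0, np.float64(0.05), 0, 5, -22, 1, 0, 0, np.float64(0.04), 0, 5, -22, 0, 0, 0, np.float64(0.05), 0, 4, -23, 1, 0, 0, np.float64(0.04), 0, 2, -22, 0, 0, 0, np.float64(0.05), 0, 2, -23, 0, 0, 0, np.float64(0.05), 0, 0, -23, 1, 0, 0, np.float64(0.04), 0, 0, -22, 0, 0, 0, np.float64(0.05)]
end [0.5238, -0.1212, 0.2202, -0.8033] jig [-0.0806 -0.0705]
```

Request:
move_arm(
  deltas=[0,19,-12,0,0,0,0.05,0,19,-12,1,0,0,0.04,0,18,-14,0,0,0,0.05,0,18,-14,1,0,0,0.04,0,17,-15,0,0,0,0.05,0,16,-16,1,0,0,0.04,0,16,-16,0,0,0,0.05,0,14,-18,0,0,0,0.05,0,14,-18,1,0,0,0.04,0,13,-18,0,0,0,0.05,0,13,-19,1,0,0,0.04,0,11,-20,0,0,0,0.05],
)

```text
t: 1.1
tcp_pos: [0.3428, -0.3221, 0.2256]
tool_rot: [-0.0, 0.992, -0.127, -0.0]
contact_force: [-0.2, 0.3, -0.5]
gripper_width: 0.0003
gripper_force: 0.0
```

Request:
move_arm(
  deltas=[0,10,-20,1,0,0,0.04,0,10,-20,0,0,0,0.05,0,9,-21,0,0,0,0.05,0,7,-22,1,0,0,0.04,0,7,-21,0,0,0,0.05,0,5,-22,1,0,0,0.04,0,5,-22,0,0,0,0.05,0,4,-23,1,0,0,0.04,0,2,-22,0,0,0,0.05,0,2,-23,0,0,0,0.05,0,0,-23,1,0,0,0.04,0,0,-22,0,0,0,0.05],
)

```text
t: 2.1
tcp_pos: [0.5242, -0.1204, 0.2205]
tool_rot: [0.0, 0.92, -0.392, -0.001]
contact_force: [-0.5, -0.8, -0.8]
gripper_width: 0.0001
gripper_force: 0.0
```

Run:
```python
from h import *
print(pose()[0].round(4),ctrl.read_state()['qpos'].round(2))
c=[0.5238,-0.1212,0.2202,-0.8033]
x=arc(.32,.030)
c=plan([(*x,.064,-.8,9)],c)
w=[(*arc(t,.018),.064,-.8+(t-.32)*2.3/2.8,3) for t in np.arange(.32,3.12,.1)]
w.append((*arc(3.12,.018),.064,1.5,3))
plan(w,c)
```

```text
[ 0.5242 -0.1204  0.2205 -0.805 ] [-0.33  0.06  1.42 -0.    1.66  2.04]
[0, 0, 0, 17, 0, 0, np.float64(-0.0), 0, 0, 0, 18, 0, 0, np.float64(-0.0), 0, 0, 0, 17, 0, 0, np.float64(-0.0), 0, 0, 0, 17, 0, 0, np.float64(-0.0), 0, 0, 0, 18, 0, 0, np.float64(-0.0), 0, 0, 0, 17, 0, 0, np.float64(-0.0), 0, 0, 0, 17, 0, 0, np.float64(-0.0), 0, 0, 0, 18, 0, 0, np.float64(-0.0), 0, 0, 0, 17, 0, 0, np.float64(-0.0)]
end [0.5238, -0.1212, 0.0642, -0.8033] jig [-0.0806 -0.0706]
[0, 4, 1, 0, 0, 0, np.float64(-0.0), 0, 4, 1, 0, 0, 0, np.float64(-0.0), 0, 3, 0, 0, 0, 0, np.float64(-0.0), 0, 2, 1, 0, 0, 0, np.float64(-0.03), 0, 3, 1, 0, 0, 0, np.float64(-0.03), 0, 2, 2, 0, 0, 0, np.float64(-0.03), 0, 2, 1, 0, 0, 0, np.float64(-0.03), 0, 3, 1, 0, 0, 0, np.float64(-0.02), 0, 2, 1, 0, 0, 0, np.float64(-0.03), 0, 3, 1, 0, 0, 0, np.float64(-0.03), 0, 2, 1, 0, 0, 0, np.float64(-0.02), 0, 2, 1, 0, 0, 0, np.float64(-0.03)]
[0, 3, 1, 0, 0, 0, np.float64(-0.03), 0, 2, 1, 0, 0, 0, np.float64(-0.02), 0, 3, 1, 0, 0, 0, np.float64(-0.03), 0, 2, 1, 0, 0, 0, np.float64(-0.03), 0, 3, 0, 0, 0, 0, np.float64(-0.03), 0, 2,
[... 1950 characters left out ...]
4(-0.03), 0, 2, 0, 0, 0, 0, np.float64(-0.03), 0, 3, 1, 0, 0, 0, np.float64(-0.02)]
[0, 2, 0, 0, 0, 0, np.float64(-0.03), 0, 3, 0, 0, 0, 0, np.float64(-0.03), 0, 2, 0, 0, 0, 0, np.float64(-0.02), 0, 3, 0, 0, 0, 0, np.float64(-0.03), 0, 2, 0, 0, 0, 0, np.float64(-0.03), 0, 3, 0, 0, 0, 0, np.float64(-0.03), 0, 3, 0, 0, 0, 0, np.float64(-0.03), 0, 2, 0, 0, 0, 0, np.float64(-0.02), 0, 3, 0, 0, 0, 0, np.float64(-0.03), 0, 2, 0, 0, 0, 0, np.float64(-0.03), 0, 3, 0, 0, 0, 0, np.float64(-0.02), 0, 2, -1, 0, 0, 0, np.float64(-0.03)]
[0, 3, 0, 0, 0, 0, np.float64(-0.03), 0, 2, 0, 0, 0, 0, np.float64(-0.03), 0, 3, 0, 0, 0, 0, np.float64(-0.02)]
end [0.6802, -0.109, 0.0642, 1.4967] jig [ 0.0744 -0.0947]
```

Request:
move_arm(
  deltas=[0,0,0,17,0,0,0,0,0,0,18,0,0,0,0,0,0,17,0,0,0,0,0,0,17,0,0,0,0,0,0,18,0,0,0,0,0,0,17,0,0,0,0,0,0,17,0,0,0,0,0,0,18,0,0,0,0,0,0,17,0,0,0,0,0,0,0,0,0,0],
)

```text
t: 2.93
tcp_pos: [0.5206, -0.1205, 0.0605]
tool_rot: [0.0, 0.92, -0.391, -0.005]
contact_force: [0.5, -0.3, -0.6]
gripper_width: -0.0001
gripper_force: 0.0
```

Run:
```python
from h import *
print(pose())
p,d=get_image('side'); cv2.imwrite('pics/s1.png',cv2.resize(p[100:260,200:400,::-1],(800,640))[:600])
```

```text
(array([ 0.52062663, -0.12050309,  0.06053541, -0.80323429]), {'t': 2.9333, 'qpos': array([-3.33514629e-01,  1.56948599e-01,  1.64119378e+00, -8.71030846e-05,
        1.35279645e+00,  2.04053523e+00]), 'qvel': array([-8.44555221e-04, -2.90562700e-02, -4.70821211e-02,  2.50150610e-04,
        4.66132856e-02, -3.74190132e-05]), 'tau': array([-7.81244086e-02, -3.75752199e+01, -3.11162245e+01,  7.83428277e-04,
       -4.70952820e-01, -9.08982287e-06]), 'tcp_pos': array([ 0.52062663, -0.12050309,  0.06053541]), 'tool_rot': array([ 3.60424612e-04,  9.20419993e-01, -3.90903054e-01, -4.65934486e-03]), 'contact_force': array([ 0.48047967, -0.26895436, -0.6181991 ]), 'moment': array([0.02837625, 0.05274219, 0.0140234 ]), 'gripper_force': 0.0, 'gripper_width': -8.027751265362625e-05})
```

View pics/s1.png

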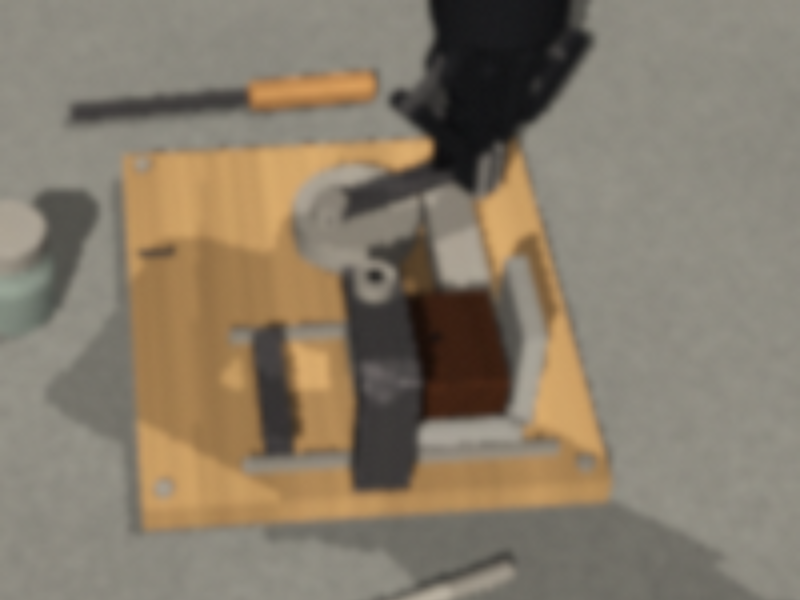

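The fingertips, at (485,185) in the crop, are down on the slide side of the post and nothing has been disturbed. Next I push along the arc.

Request:
move_arm(
  deltas=[0,4,1,0,0,0,0,0,4,1,0,0,0,0,0,3,0,0,0,0,0,0,2,1,0,0,0,-0.03,0,3,1,0,0,0,-0.03,0,2,2,0,0,0,-0.03,0,2,1,0,0,0,-0.03,0,3,1,0,0,0,-0.02,0,2,1,0,0,0,-0.03,0,3,1,0,0,0,-0.03,0,2,1,0,0,0,-0.02,0,2,1,0,0,0,-0.03],
)

```text
t: 3.98
tcp_pos: [0.5403, -0.1521, 0.066]
tool_rot: [-0.0, 0.962, -0.273, 0.0]
contact_force: [-1.5, 1.5, 0.3]
gripper_width: -0.0003
gripper_force: 0.8
```

Request:
move_arm(
  deltas=[0,3,1,0,0,0,-0.03,0,2,1,0,0,0,-0.02,0,3,1,0,0,0,-0.03,0,2,1,0,0,0,-0.03,0,3,0,0,0,0,-0.03,0,2,1,0,0,0,-0.02,0,2,1,0,0,0,-0.03,0,3,1,0,0,0,-0.03,0,2,1,0,0,0,-0.03,0,3,1,0,0,0,-0.03,0,2,1,0,0,0,-0.02,0,2,0,0,0,0,-0.03],
)

```text
t: 4.98
tcp_pos: [0.5623, -0.1731, 0.0653]
tool_rot: [0.0, 0.994, -0.111, -0.0]
contact_force: [-2.3, -0.4, 0.2]
gripper_width: -0.0002
gripper_force: 1.0
```

Run:
```python
from h import *
a,_=pose(); print(a.round(4),(Rj.T@(a[:2]-O)).round(4),arc(.32+.7,.018))
p,d=get_image('top'); cv2.imwrite('pics/t1.png',cv2.resize(p[140:290,220:400,::-1],(720,600)))
```

```text
[ 0.5623 -0.1731  0.0653 -0.2221] [-0.0551 -0.1299] [ 0.56264451 -0.17257001]
```

View pics/t1.png

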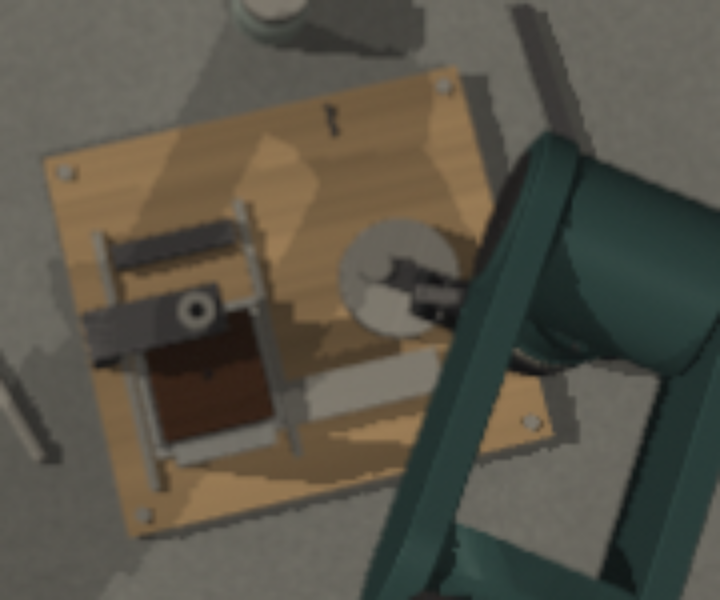

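The cam has turned to about 1 rad: the arm now points right, from (385,268) to (460,300). The contact force is about 2 N and the slide has not moved. I'll continue.

Request:
move_arm(
  deltas=[0,3,1,0,0,0,-0.03,0,2,1,0,0,0,-0.02,0,3,1,0,0,0,-0.03,0,2,1,0,0,0,-0.03,0,3,0,0,0,0,-0.03,0,2,1,0,0,0,-0.02,0,3,1,0,0,0,-0.03,0,2,0,0,0,0,-0.03,0,3,1,0,0,0,-0.02,0,2,1,0,0,0,-0.03,0,3,0,0,0,0,-0.03,0,2,1,0,0,0,-0.03],
)

```text
t: 6.03
tcp_pos: [0.5916, -0.1838, 0.0653]
tool_rot: [0.0, 0.999, 0.054, -0.0]
contact_force: [-1.9, 0.7, 1.4]
gripper_width: -0.0001
gripper_force: 0.8
```

Request:
move_arm(
  deltas=[0,3,1,0,0,0,-0.03,0,2,0,0,0,0,-0.02,0,3,1,0,0,0,-0.03,0,2,0,0,0,0,-0.03,0,3,1,0,0,0,-0.02,0,2,0,0,0,0,-0.03,0,3,1,0,0,0,-0.03,0,2,0,0,0,0,-0.03,0,3,1,0,0,0,-0.02,0,2,0,0,0,0,-0.03,0,3,1,0,0,0,-0.03,0,2,0,0,0,0,-0.03],
)

```text
t: 7.03
tcp_pos: [0.6222, -0.1823, 0.0653]
tool_rot: [0.0, 0.976, 0.217, 0.0]
contact_force: [-1.8, -2.0, -0.2]
gripper_width: -0.0003
gripper_force: 0.9
```

Request:
move_arm(
  deltas=[0,3,0,0,0,0,-0.03,0,2,1,0,0,0,-0.02,0,3,1,0,0,0,-0.03,0,3,0,0,0,0,-0.03,0,2,0,0,0,0,-0.02,0,2,1,0,0,0,-0.03,0,3,0,0,0,0,-0.03,0,2,0,0,0,0,-0.02,0,3,1,0,0,0,-0.03,0,3,0,0,0,0,-0.03,0,2,0,0,0,0,-0.03,0,3,1,0,0,0,-0.02],
)

```text
t: 8.03
tcp_pos: [0.6501, -0.1691, 0.0653]
tool_rot: [-0.0, 0.929, 0.37, -0.0]
contact_force: [-1.7, -0.5, -0.1]
gripper_width: -0.0001
gripper_force: 1.0
```

Run:
```python
from h import *
a,_=pose(); print(a.round(4),(Rj.T@(a[:2]-O)).round(4),arc(.32+1.9,.018))
p,d=get_image('side'); cv2.imwrite('pics/s2.png',cv2.resize(p[100:250,200:400,::-1],(800,600)))
```

```text
[ 0.6501 -0.1691  0.0653  0.7581] [ 0.0313 -0.1462] [ 0.64965521 -0.16859445]
```

View pics/s2.png

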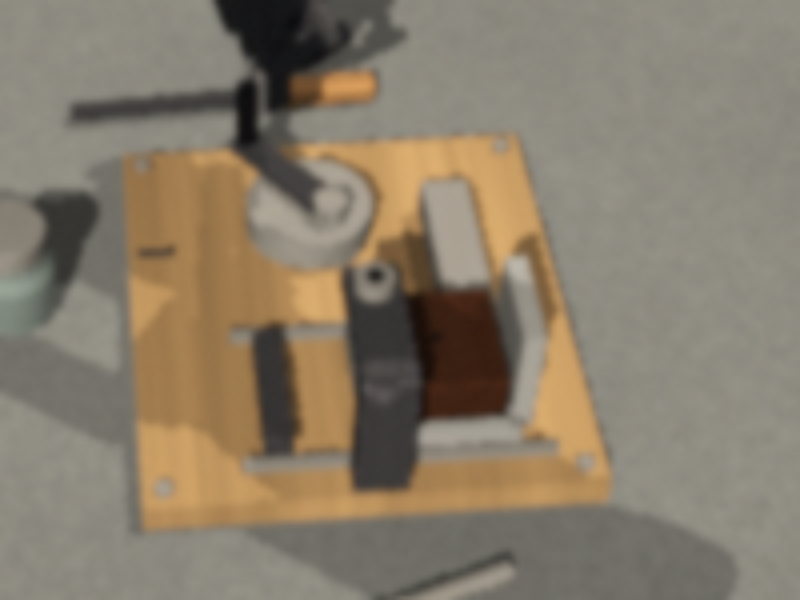

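The post, at (247,110), is being pushed from behind by the fingertips at (275,110). The cam is at about 2.2 rad and the slide is still back. I'll finish the arc.

Request:
move_arm(
  deltas=[0,2,0,0,0,0,-0.03,0,3,0,0,0,0,-0.03,0,2,0,0,0,0,-0.03,0,3,0,0,0,0,-0.03,0,2,1,0,0,0,-0.02,0,3,0,0,0,0,-0.03,0,3,0,0,0,0,-0.03,0,2,0,0,0,0,-0.02,0,3,0,0,0,0,-0.03,0,3,0,0,0,0,-0.03,0,2,0,0,0,0,-0.03,0,3,1,0,0,0,-0.02],
)

```text
t: 9.08
tcp_pos: [0.6705, -0.1458, 0.0654]
tool_rot: [-0.0, 0.856, 0.518, -0.0]
contact_force: [-2.8, -0.8, -0.3]
gripper_width: -0.0001
gripper_force: 1.0
```

Request:
move_arm(
  deltas=[0,2,0,0,0,0,-0.03,0,3,0,0,0,0,-0.03,0,2,0,0,0,0,-0.02,0,3,0,0,0,0,-0.03,0,2,0,0,0,0,-0.03,0,3,0,0,0,0,-0.03,0,3,0,0,0,0,-0.03,0,2,0,0,0,0,-0.02,0,3,0,0,0,0,-0.03,0,2,0,0,0,0,-0.03,0,3,0,0,0,0,-0.02,0,2,-1,0,0,0,-0.03],
)

```text
t: 10.08
tcp_pos: [0.6799, -0.1172, 0.0655]
tool_rot: [0.001, 0.759, 0.651, 0.0]
contact_force: [1.1, -2.0, -0.9]
gripper_width: 0.0003
gripper_force: 0.9
```

Run:
```python
from h import *
a,_=pose(); print(a.round(4),(Rj.T@(a[:2]-O)).round(4),arc(.32+2.7,.018))
p,d=get_image('side'); np.savez('s3.npz',p=p,d=d); cv2.imwrite('pics/s3.png',cv2.resize(p[100:250,200:400,::-1],(800,600)))
```

```text
[ 0.6799 -0.1172  0.0655  1.418 ] [ 0.0723 -0.1026] [ 0.67977097 -0.1166173 ]
```

View pics/s3.png

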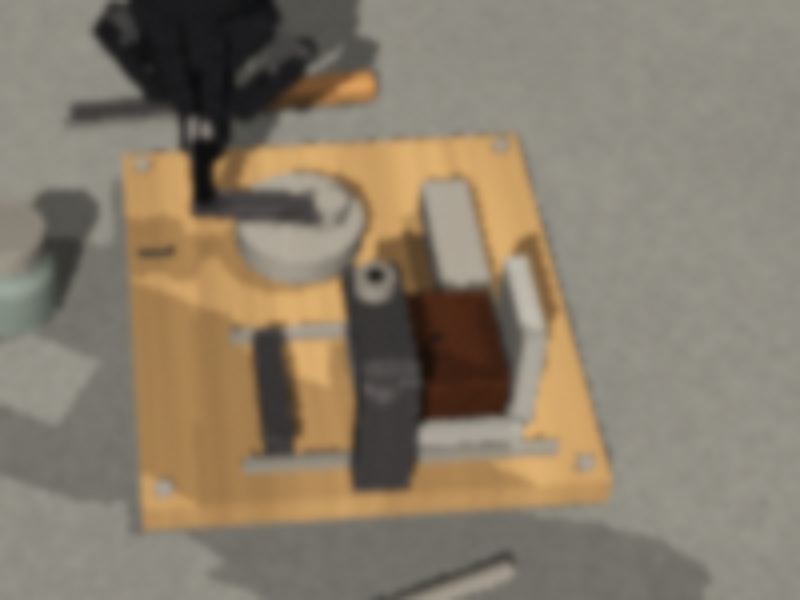

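Run:
```python
from h import *
for nm,x,y,z in[('pivot',333,200,.055),('armend bottom of post',203,208,.051),('index',157,251,.018)]:
    w=onz('side',200+x/4,100+y/4,z)[:2]; print(nm,(Rj.T@(w-O)).round(4))
```

```text
pivot [-0.0028 -0.0676]
armend bottom of post [ 0.0728 -0.0709]
index [ 0.1005 -0.0707]
```

Run:
```python
from h import *
c=pose()[0]; c[2]=.0642
f=np.array([np.cos(1.418),np.sin(1.418)])
a=c[:2]+f*.004; b=a-f*.03
c=plan([(*a,.0642,1.418,2),(*b,.0642,1.418,3),(*b,.21,1.418,7)],c)
t=W(-.137,.045)
c=plan([(*t,.21,.232,16),(*t,.058,.232,8)],c)
```

```text
[0, 2, 0, 0, 0, 0, np.float64(0.0), 0, 2, 0, 0, 0, 0, np.float64(0.0), 0, -10, 0, 0, 0, 0, np.float64(0.0), 0, -10, 0, 0, 0, 0, np.float64(0.0), 0, -10, 0, 0, 0, 0, np.float64(0.0), 0, 0, 0, -21, 0, 0, np.float64(0.0), 0, 0, 0, -21, 0, 0, np.float64(0.0), 0, 0, 0, -20, 0, 0, np.float64(0.0), 0, 0, 0, -21, 0, 0, np.float64(0.0), 0, 0, 0, -21, 0, 0, np.float64(0.0), 0, 0, 0, -21, 0, 0, np.float64(0.0), 0, 0, 0, -21, 0, 0, np.float64(0.0)]
end [0.6759, -0.1424, 0.2102, 1.4196] jig [ 0.0626 -0.1262]
[0, 5, -16, 0, 0, 0, np.float64(0.07), 0, 4, -15, 0, 0, 0, np.float64(0.08), 0, 3, -17, 0, 0, 0, np.float64(0.07), 0, 2, -16, 0, 0, 0, np.float64(0.08), 0, 0, -16, 0, 0, 0, np.float64(0.07), 0, 0, -17, 0, 0, 0, np.float64(0.08), 0, -2, -16, 0, 0, 0, np.float64(0.07), 0, -4, -16, 0, 0, 0, np.float64(0.07), 0, -4, -16, 0, 0, 0, np.float64(0.08), 0, -5, -16, 0, 0, 0, np.float64(0.07), 0, -7, -15, 0, 0, 0, np.float64(0.08), 0, -8, -14, 0, 0, 0, np.float64(0.07)]
[0, -9, -14, 0, 0, 0, np.float64(0.07), 0, -9, -13, 0, 0, 0, np.float64(0.08), 0, -11, -13, 0, 0, 0, np.float64(0.07), 0, -12, -11, 0, 0, 0, np.float64(0.08), 0, 0, 0, 19, 0, 0, np.float64(-0.0), 0, 0, 0, 19, 0, 0, np.float64(-0.0), 0, 0, 0, 19, 0, 0, np.float64(-0.0), 0, 0, 0, 19, 0, 0, np.float64(-0.0), 0, 0, 0, 19, 0, 0, np.float64(-0.0), 0, 0, 0, 19, 0, 0, np.float64(-0.0), 0, 0, 0, 19, 0, 0, np.float64(-0.0), 0, 0, 0, 19, 0, 0, np.float64(-0.0)]
end [0.4421, -0.0221, 0.0582, 0.2296] jig [-0.1373  0.0446]
```

Request:
move_arm(
  deltas=[0,2,0,0,0,0,0,0,2,0,0,0,0,0,0,-10,0,0,0,0,0,0,-10,0,0,0,0,0,0,-10,0,0,0,0,0,0,0,0,-21,0,0,0,0,0,0,-21,0,0,0,0,0,0,-20,0,0,0,0,0,0,-21,0,0,0,0,0,0,-21,0,0,0,0,0,0,-21,0,0,0,0,0,0,-21,0,0,0],
)

```text
t: 11.13
tcp_pos: [0.6751, -0.1443, 0.2124]
tool_rot: [0.0, 0.76, 0.65, 0.0]
contact_force: [0.4, -0.8, -1.1]
gripper_width: 0.0
gripper_force: 0.0
```

Request:
move_arm(
  deltas=[0,5,-16,0,0,0,0.07,0,4,-15,0,0,0,0.08,0,3,-17,0,0,0,0.07,0,2,-16,0,0,0,0.08,0,0,-16,0,0,0,0.07,0,0,-17,0,0,0,0.08,0,-2,-16,0,0,0,0.07,0,-4,-16,0,0,0,0.07,0,-4,-16,0,0,0,0.08,0,-5,-16,0,0,0,0.07,0,-7,-15,0,0,0,0.08,0,-8,-14,0,0,0,0.07],
)

```text
t: 12.13
tcp_pos: [0.4995, -0.0528, 0.2114]
tool_rot: [0.0, 0.966, 0.258, 0.0]
contact_force: [0.4, -0.4, -0.5]
gripper_width: 0.0002
gripper_force: 0.0
```

Request:
move_arm(
  deltas=[0,-9,-14,0,0,0,0.07,0,-9,-13,0,0,0,0.08,0,-11,-13,0,0,0,0.07,0,-12,-11,0,0,0,0.08,0,0,0,0,0,0,0,0,0,0,0,0,0,0],
)

```text
t: 12.63
tcp_pos: [0.4419, -0.0227, 0.2118]
tool_rot: [0.0, 0.994, 0.114, 0.001]
contact_force: [0.1, 0.3, 0.8]
gripper_width: 0.0002
gripper_force: 0.0
```

Run:
```python
from h import *
a,_=pose(); print(a.round(4),(Rj.T@(a[:2]-O)).round(4))
p,d=get_image('side'); q,d2=get_image('top')
A=cv2.resize(p[100:250,200:400,::-1],(400,300));B=cv2.resize(q[140:290,220:420,::-1],(400,300))
cv2.imwrite('pics/st4.png',cv2.resize(np.hstack([A,B]),(800,300)))
for n,D in(('top',d2),('side',d)):
    Q=cloud(n,D.astype(float)); jj=(Q[...,:2]-O)@Rj
    mm=(Q[...,2]>.07)&(Q[...,2]<.1)&(np.hypot(jj[...,0],jj[...,1]+.075)<.1); print(n,mm.sum(),jj[mm].mean(0))
    mm=(Q[...,2]>.08)&(Q[...,2]<.1)&(jj[...,0]<-.05)&(jj[...,0]>-.1)&(np.abs(jj[...,1]-.045)<.04); print('plate',mm.sum(),jj[mm].mean(0))
```

```text
[ 0.4419 -0.0227  0.2118  0.2276] [-0.1376  0.0442]
top 29 [ 0.07506443 -0.08010067]
plate 2 [-0.08254877  0.01655945]
side 59 [ 0.07311784 -0.07592658]
plate 157 [-0.08843665  0.05098879]
```

View pics/st4.png

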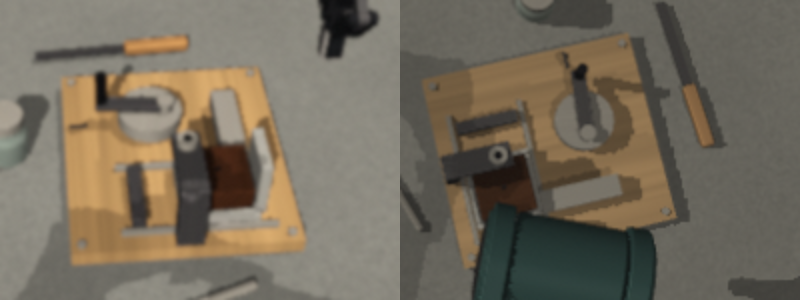

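The arm points almost at the index line (post at (580,72), line at (565,62) on the right panel), so the cam is at about 3.08 rad. The slide is still back. Next I lower the fingers behind the plate and push.

Request:
move_arm(
  deltas=[0,0,0,19,0,0,0,0,0,0,19,0,0,0,0,0,0,19,0,0,0,0,0,0,19,0,0,0,0,0,0,19,0,0,0,0,0,0,19,0,0,0,0,0,0,19,0,0,0,0,0,0,19,0,0,0,0,0,0,0,0,0,0,0,0,0,0,0,0,0],
)

```text
t: 13.57
tcp_pos: [0.4415, -0.0224, 0.0583]
tool_rot: [-0.0, 0.994, 0.113, -0.001]
contact_force: [0.5, 0.4, 0.5]
gripper_width: -0.0
gripper_force: 0.0
```

Request:
move_arm(
  deltas=[0,4,0,0,0,0,0,0,4,0,0,0,0,0,0,4,0,0,0,0,0,0,4,0,0,0,0,0,0,4,0,0,0,0,0,0,3,0,0,0,0,0,0,3,0,0,0,0,0,0,3,0,0,0,0,0,0,3,0,0,0,0,0,0,3,0,0,0,0,0,0,3,0,0,0,0,0,0,2,0,0,0,0,0],
)

```text
t: 14.57
tcp_pos: [0.4807, -0.0131, 0.0592]
tool_rot: [-0.0, 0.994, 0.113, -0.001]
contact_force: [-1.5, -0.5, 1.5]
gripper_width: 0.0005
gripper_force: 1.1
```

Request:
move_arm(
  deltas=[0,2,0,0,0,0,0,0,2,0,0,0,0,0,0,2,0,0,0,0,0,0,2,0,0,0,0,0,0,2,0,0,0,0,0,0,2,0,0,0,0,0,0,2,0,0,0,0,0,0,2,0,0,0,0,0],
)

```text
t: 15.23
tcp_pos: [0.4965, -0.0093, 0.0592]
tool_rot: [-0.0, 0.994, 0.113, -0.0]
contact_force: [-2.6, 0.5, 0.2]
gripper_width: -0.0
gripper_force: 1.1
```

Run:
```python
from h import *
a,s=pose(); print(a.round(4),(Rj.T@(a[:2]-O)).round(4),s['contact_force'])
```

```text
[ 0.4965 -0.0093  0.0592  0.2268] [-0.0814  0.0446] [-2.60756296  0.504496    0.19478376]
```

Request:
move_arm(
  deltas=[0,2,0,0,0,0,0,0,2,0,0,0,0,0,0,2,0,0,0,0,0,0,2,0,0,0,0,0],
)

```text
t: 15.57
tcp_pos: [0.5043, -0.0076, 0.0592]
tool_rot: [-0.0, 0.994, 0.113, -0.0]
contact_force: [-2.3, 1.2, 0.6]
gripper_width: 0.0001
gripper_force: 1.1
```

Request:
move_arm(
  deltas=[0,1,0,0,0,0,0,0,1,0,0,0,0,0],
)

```text
t: 15.73
tcp_pos: [0.5063, -0.0073, 0.0592]
tool_rot: [0.0, 0.994, 0.113, -0.0]
contact_force: [-2.1, 0.6, 0.0]
gripper_width: -0.0002
gripper_force: 1.0
```

Request:
move_arm(
  deltas=[0,1,0,0,0,0,0,0,1,0,0,0,0,0],
)

```text
t: 15.9
tcp_pos: [0.5082, -0.0068, 0.0592]
tool_rot: [0.0, 0.994, 0.113, -0.0]
contact_force: [-2.6, 1.2, 0.6]
gripper_width: -0.0002
gripper_force: 1.0
```

Request:
move_arm(
  deltas=[0,1,0,0,0,0,0,0,1,0,0,0,0,0],
)

```text
t: 16.07
tcp_pos: [0.5094, -0.0065, 0.0592]
tool_rot: [0.0, 0.994, 0.113, -0.001]
contact_force: [-7.7, -0.4, 3.0]
gripper_width: -0.0001
gripper_force: 3.5
```

Request:
move_arm(
  deltas=[0,1,0,0,0,0,0],
)

```text
t: 16.15
tcp_pos: [0.5093, -0.0065, 0.0592]
tool_rot: [0.0, 0.994, 0.113, -0.002]
contact_force: [-10.1, -1.1, 5.8]
gripper_width: -0.0
gripper_force: 5.0
```

Request:
move_arm(
  deltas=[0,1,0,0,0,0,0],
)

```text
t: 16.23
tcp_pos: [0.5093, -0.0065, 0.0592]
tool_rot: [0.0, 0.994, 0.113, -0.004]
contact_force: [-14.1, -1.6, 8.4]
gripper_width: -0.0002
gripper_force: 6.6
```

The force rises with no further motion, so the slide is at a stop. I'll hold briefly, back off, and look.

Request:
move_arm(
  deltas=[0,0,0,0,0,0,0,0,0,0,0,0,0,0,0,0,0,0,0,0,0,0,-8,0,0,0,0,0,0,-12,0,0,0,0,0,0,-15,0,0,0,0,0,0,-15,0,0,0,0,0,0,0,0,-25,0,0,0,0,0,0,-25,0,0,0,0,0,0,-25,0,0,0,0,0,0,-25,0,0,0,0,0,0,-25,0,0,0],
)

```text
t: 17.23
tcp_pos: [0.4642, -0.0176, 0.1862]
tool_rot: [0.001, 0.994, 0.113, 0.002]
contact_force: [0.5, 0.3, -0.7]
gripper_width: 0.0002
gripper_force: 0.0
```

Request:
move_arm(
  deltas=[0,-15,25,0,0,0,0,0,-15,25,0,0,0,0,0,-15,25,0,0,0,0,0,-15,25,0,0,0,0,0,0,25,0,0,0,0,0,0,25,0,0,0,0,0,0,25,0,0,0,0,0,0,25,0,0,0,0,0,0,0,0,0,0,0,0,0,0,0,0,0,0],
)

```text
t: 18.07
tcp_pos: [0.4503, -0.227, 0.1845]
tool_rot: [0.001, 0.994, 0.112, 0.001]
contact_force: [0.2, -0.0, -0.4]
gripper_width: 0.0002
gripper_force: 0.0
```

Run:
```python
from h import *
p,d=get_image('side'); q,d2=get_image('top')
A=cv2.resize(p[100:250,200:400,::-1],(400,300));B=cv2.resize(q[140:290,220:420,::-1],(400,300))
cv2.imwrite('pics/st5.png',np.hstack([A,B]))
for n,D in(('top',d2),('side',d)):
    Q=cloud(n,D.astype(float)); jj=(Q[...,:2]-O)@Rj
    mm=(Q[...,2]>.07)&(Q[...,2]<.1)&(np.hypot(jj[...,0],jj[...,1]+.075)<.1)&(jj[...,1]<-.03); print(n,mm.sum(),jj[mm].mean(0))
    mm=(Q[...,2]>.08)&(Q[...,2]<.1)&(jj[...,0]<-.04)&(jj[...,0]>-.1)&(np.abs(jj[...,1]-.045)<.04); print('plate',mm.sum(),jj[mm].mean(0))
print(pose()[1]['contact_force'])
```

```text
top 31 [ 0.07495161 -0.07987086]
plate 129 [-0.05090464  0.04471099]
side 59 [ 0.07295051 -0.07606405]
plate 152 [-0.05264176  0.05081657]
[-0.50240425  0.45568691  0.18707983]
```

View pics/st5.png

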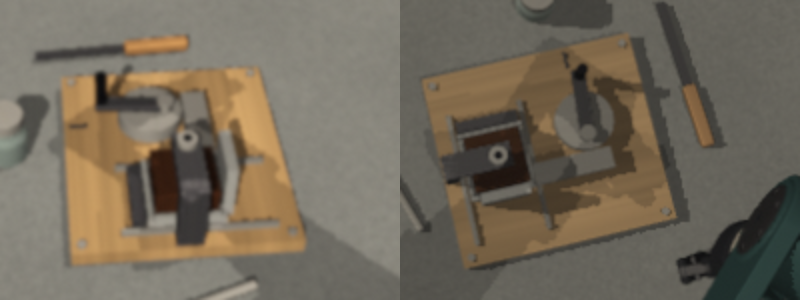

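The plate moved 36 mm in both views, so the slide is home. The lamp base sits in the tray under the bushing, the cam is unchanged at about 3.08 rad, and the robot is clear.

```bash
python3 -c "
from rig import ctrl
print(ctrl.sign_off())"
```

```text
the job is handed in; nothing more can be done
None
```

I turned the cam to its low point (about 3.08 rad), then pushed the slide 36 mm forward to its stop. The lamp base is in the tray under the bushing, the pliers, file and jar look undisturbed in the camera views, and the job was handed in at about 18 s; no verdict came back.

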